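Level the drawer unit with a spirit level and hold its screw foot

TASK

The small steel drawer unit on the counter leans to one side and has to be level before the scale goes on it. Pull its drawer open by the handle, take out the spirit level, lay it across the top of the unit from side to side, press it down flat and let go, then turn the screw foot beside the unit by its knob until the bubble stands midway between the two lines. Finish with the fingers still closed on the knob, holding it there so that a colleague can tighten the lock nut, and leave the other things on the counter where they are.

Things in the scene. Friction and masses are not known exactly. Their poses are not given: they have to be found in the camera images.
- cabinet: grey steel drawer unit, 150 mm deep (x), 160 wide (y), top 74 above the counter; its drawer front faces -x. Fixed feet under its left side (+y), a screw foot at its right (-y); it cannot slide, only lean by up to half a degree. Origin on the counter, 65 mm left (+y) of the unit's middle. A card stack (57 x 87 x 19 mm) is fixed on top, 10 mm or more behind the middle
- top (a point): middle of the unit's flat top; x to the back, y to the left. The front 75 mm of the top is free
- drawer (a joint): how far the drawer is out, m: 0 shut, 0.10 at its stop; slides to the unit's -x with 1.5 N of friction and stays where it is left; its face is flush with the unit's front when shut, 10 mm thick, its upper edge 70 mm above the counter
- handle (a point): grip point of the drawer's handle: a round steel knob, 22 mm across, on a 12 mm stem, its axis level and square to the drawer's face; it stands out 32 mm and is thick from 14 to 30 mm out. This point lies on its axis, 22 mm in front of the face, 50 mm above the counter; pinch it from above, across the unit's y
- level: pocket spirit level, aluminium with black end caps, 120 mm long (x), 20 wide (y), 30 high, 0.19 kg; origin mid-underside. At first upright in the drawer, its length along the unit's y, on the drawer floor 25 mm above the counter, its middle about 47 mm behind the drawer's face; drawer sides 28 mm high. In its upper edge a yellow-green vial with two black lines 17 mm apart
- bubble (a joint): where the 12 mm bubble's middle stands in the vial, m: 0 midway between the lines, + towards the level's +x end. It moves to the higher end, 1.2 mm per milliradian of slope along the level, and takes about 1 s to come to rest
- foot: screw foot: rubber pad on the counter, upright stud, black knob on top; only turns, about an upright axis 38 mm outside the unit's right side, 35 mm ahead of its middle. Clockwise from above lifts the unit's right side, 3.7 milliradian of lean per rad; stays where left (0.05 Nm friction). At first the right side is low by 1.0 to 2.3 rad of turn; stop 2.6 rad past level
- knob (a point): middle of the knob: a round lobed knob, 37 mm across, 26 mm high, its underside 102 mm above the counter; take it from above across its width
- pen_pot: bystander: beige stoneware pot with pens, 91 mm across, 118 mm high; origin under its middle
- tape_measure: bystander: round yellow tape measure, 80 x 52 x 20 mm; origin under its middle, lies right of the drawer

How it is judged:
By the outcome, as a careful person would: the job done as asked, in the order asked, and still so for the second after the job is handed in, while the arm keeps its last pose, push and grip.
It also fails if it takes over 58 s, if anything falls off the work surface, if the arm or the gripper's body presses on something with over 40 N, if the wrist force passes 120 N, or if a joint passes its speed limit or range.

ROBOT

A 6-joint arm with a two-finger parallel gripper is mounted at the origin on the work surface; the furniture and walls round the work are solid. World frame = base frame: x ahead of the robot, y to its left, z up, the work surface at z = 0. Lengths are in m, angles in rad, forces in N, time in s.
With the tool pointing down it reaches from about 0.225 to 0.875 m from the base axis. Payload 3.4 kg.
Tool frame: the origin (TCP) lies at the very end of the fingers, on their centre line; the grasp point (between the pads) lies 19 mm behind it; z points along the fingers, y is the line along which they close (so a half turn about z gives the same grasp; the last joint's range is limited). The gripper opens to 85 mm and grips with 20 to 120 N. Pads are 22 mm wide; open, the fingers measure 114 mm over their backs; the gripper's body (76 mm by 85 mm) begins 54 mm behind the grasp point. The pads swing forward as they close: fully open they stand 13 mm farther back than shut.
Start: joints at [-1.349, 0.276, 1.505, -0, 1.361, -0.121], TCP at [0.193, -0.542, 0.231] pointing down, gripper open.
Joint ranges: [-2.89, 2.89], [-0.75, 2.08], [0.22, 2.7], [-1.18, 4.32], [0.11, 2.71], [-2.7, 2.7]. Speed limits (rad/s): [2.57, 2.57, 3.14, 3.14, 3.14, 3.14].

INTERFACE

Orientations are given as a unit quaternion [w, x, y, z].
In Python, from rig import readout, vision, manip gives the robot as it stands.
- The arm moves only by the shell command python3 -m handwheel 'ROWS' [FORCE]. ROWS is JSON, a list of rows, each a list of 3 entries, a list of its own where there are three numbers: the shift along the tool's x, y, z in mm, then the turn, a rotation vector about the tool's x, y, z in units of 6 degrees (1.0 is 6 degrees), then the closure, from -1 (fully open) to 1 (shut), so that 0 is half open. A call has 1 to 20 rows; each row shifts and turns the commanded pose from where the row before left it, along the tool's axes as they then stand; what a row does not reach is not made up. A row lasts 1/8 s, in which the tool goes at most 62.5 mm and 10.7 degrees, less where a joint would pass 70% of its speed; a pose out of reach is approached as far as the arm can. A call is refused whole if a number of a shift passes 62.5 or a number of a turn 1, either way. A call with a gripper value outside its range is refused whole. The fingers move at their own pace and stop on an object; FORCE is the grip in N (left out, the last holds). Time passes only in rows, so rows that do not move let the fingers close. It gives the time, the measured TCP pose, the force, the opening and the grip force at its end, in the units of the state.
- readout.get_state(): the state, without advancing time (a new reading comes with each control period).
- vision.get_image(name): name is "scene" or "side" or "wrist"; returns the picture (480x640x3 uint8, blue, green, red); there is no depth.
- vision.camera_params(name): a dict with "intrinsics" (3x3 intrinsics, pixels), "rvec" (rotation vector, rad) and "tvec" (3), from world to camera coordinates, as OpenCV has them; the wrist camera has in their place "hand_eye" (4x4, takes a point from camera to tool coordinates, whose origin is the TCP and whose axes are the flange's). Camera axes: x right, y down, z forward; pixel columns grow to the right and rows downward; lengths in m; the calibration is good to about 2 mm. The wrist camera is an equidistant fisheye: a pixel r from the principal point sees the ray r / f radians off the axis. A picture is of the moment at which its call begins: read the wrist's pose just before it. camera_params takes no time and is no camera call.
- manip.sign_off(): hands the job in; it is judged then, once.
The state is a dict: "clock": time; "qpos": joint angles; "qd": joint speeds; "effort": joint torques, N m; "position": TCP position; "ee_rot": TCP orientation; "contact_force": force on the tool from outside, world axes, zero at the start; "moment": the same for the moment, N m; "width": finger opening in m; "gripper_force": force on a finger pad.
Only numpy, scipy, OpenCV 4.12 (cv2) and the standard library are available. Lean on these libraries where they do the work, as an engineer would, in place of code of your own. Each camera call takes 0.05 s, during which the arm holds its last target. There are 200 camera calls.

## Working session

There is one attempt and no reset: what is moved stays moved. The work goes in short steps, Python scripts to look and compute and a shell command to move; the robot and the scene stay as the last step left them, time stands still between calls to the robot, and variables do not carry over. Pictures are saved under pics/ and viewed, at most 10 in all, crops included, and the job is handed in when it is done.

```bash
ls; mkdir -p pics; python3 - <<'E'
from rig import readout, vision
import cv2
print(readout.get_state())
for n in ["scene","side","wrist"]:
    print(n,vision.camera_params(n))
a=vision.get_image("scene");b=vision.get_image("side")
cv2.imwrite("pics/scene0.png",a);cv2.imwrite("pics/side0.png",b)
E
```

```text
pics
{'clock': 0.0, 'qpos': array([-1.34900339e+00,  2.76625505e-01,  1.50616478e+00, -7.22497165e-06,
        1.36072068e+00, -1.21011865e-01]), 'qd': array([-1.40023407e-03, -9.27182365e-05, -2.44889818e-04, -8.33829081e-04,
        1.61304740e-04, -1.33710789e-03]), 'effort': array([ 5.15259435e-04, -4.16772687e+01, -2.45803410e+01, -3.88454446e-04,
        1.10536540e-02,  4.25135894e-06]), 'position': array([ 0.19313899, -0.5410087 ,  0.23040973]), 'ee_rot': array([-9.57758103e-04,  9.85345954e-01,  1.70565035e-01, -5.18396660e-05]), 'contact_force': array([-0.46316688, -0.75361892,  0.00246529]), 'moment': array([-0.04081904,  0.03505978,  0.00051038]), 'gripper_force': 0.0, 'width': 0.08565449528500123}
scene {'intrinsics': array([[598.89653299,   0.        , 315.81568569],
       [  0.        , 598.89653299, 239.26066831],
       [  0.        ,   0.        ,   1.        ]]), 'rvec': array([ 1.27249459, -2.4134667 ,  0.80830176]), 'tvec': array([0.25670979, 0.41760349, 0.67542796])}
side {'intrinsics': array([[609.39411813,   0.        , 320.28879387],
       [  0.        , 609.39411813, 243.05891122],
       [  0.        ,   0.        ,   1.        ]]), 'rvec': array([ 0.41930187, -2.84914793,  1.02974675]), 'tvec': array([0.49159125, 0.22268373, 0.8101624 ])}
wrist {'intrinsics': array([[371.64829954,   0.        , 321.34239091],
       [  0.        , 371.64829954, 233.98549821],
       [  0.        ,   0.        ,   1.        ]]), 'hand_eye': array([[ 1.23537911e-03, -9.52928688e-01, -3.03192001e-01,
         7.84550356e-02],
       [ 9.99999149e-01,  1.30471932e-03, -2.61432256e-05,
        -1.19929675e-03],
       [ 4.20493093e-04, -3.03191711e-01,  9.52929488e-01,
        -1.41995800e-01],
       [ 0.00000000e+00,  0.00000000e+00,  0.00000000e+00,
         1.00000000e+00]])}
```

View pics/scene0.png

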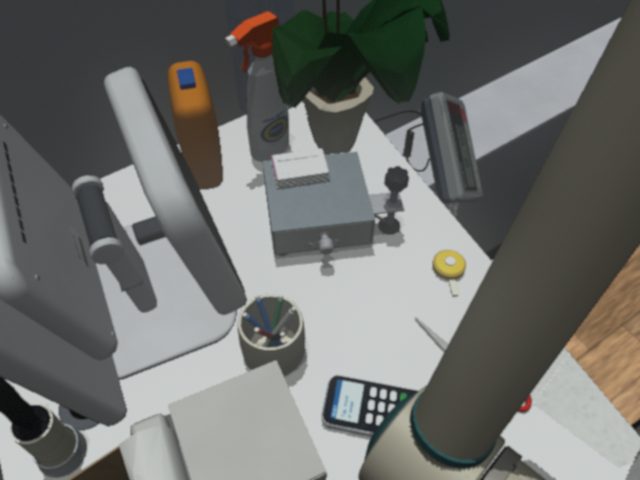

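View pics/side0.png

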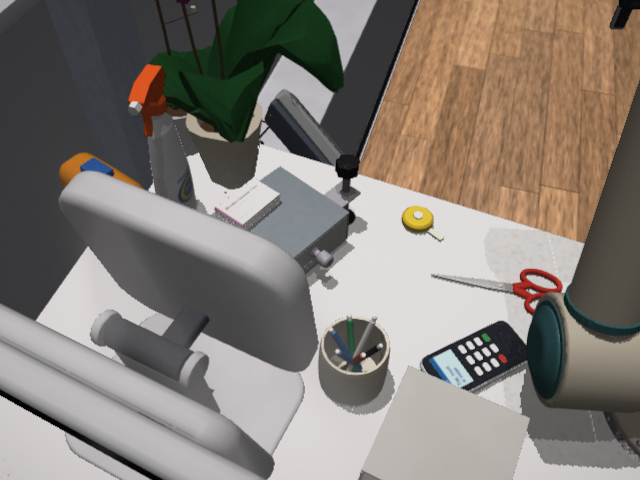

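The scene view shows the unit's top with corners near (275,232), (373,218), (360,153) and (265,165), the handle at (326,243) and the foot knob at (397,178). In the side view the foot knob is at (347,163), the handle at (322,258), and the top's right corners at (283,169) and (352,211).

```bash
cat > h.py <<'E'
import numpy as np, cv2
from scipy.spatial.transform import Rotation as R
from rig import readout, vision
def proj(n,P):
    c=vision.camera_params(n)
    return cv2.projectPoints(np.asarray(P,float).reshape(-1,1,3),c["rvec"],c["tvec"],c["intrinsics"],None)[0][:,0]
def ray(n,uv):
    c=vision.camera_params(n);M=cv2.Rodrigues(c["rvec"])[0]
    d=np.linalg.inv(c["intrinsics"])@[*uv,1];return -M.T@c["tvec"],M.T@d
def onz(n,uv,z):
    o,d=ray(n,uv);return o+d*(z-o[2])/d[2]
def tool(s=None):
    s=s or readout.get_state();q=s["ee_rot"]
    return R.from_quat([q[1],q[2],q[3],q[0]]),np.array(s["position"])
def wproj(P,s=None):
    c=vision.camera_params("wrist");r,p=tool(s);H=np.linalg.inv(c["hand_eye"]);K=c["intrinsics"]
    q=r.inv().apply(np.atleast_2d(P)-p)@H[:3,:3].T+H[:3,3]
    return cv2.fisheye.distortPoints((q[:,:2]/q[:,2:])[:,None],K,np.zeros(4))[:,0]
def wonz(uv,z,s=None):
    c=vision.camera_params("wrist");r,p=tool(s);K=c["intrinsics"];H=c["hand_eye"]
    n=cv2.fisheye.undistortPoints(np.array([[uv]],float),K,np.zeros(4))[0,0]
    d=r.apply(H[:3,:3]@[*n,1]);o=r.apply(H[:3,3])+p
    return o+d*(z-o[2])/d[2]
def cab(p,P):
    c,s=np.cos(p[2]),np.sin(p[2]);P=np.asarray(P,float)
    return np.c_[p[0]+c*P[...,0]-s*P[...,1],p[1]+s*P[...,0]+c*P[...,1],P[...,2]]
E
python3 - <<'E'
from h import *
from scipy.optimize import least_squares
P=np.array([[-.075,.08,.074],[-.075,-.08,.074],[.075,-.08,.074],[.075,.08,.074],[-.097,0,.05],[-.035,-.118,.115]])
sc=np.array([[275,232],[373,218],[360,153],[265,165],[326,243],[397,178]]);
si=np.array([[352,211],[283,169],[322,258],[347,163]]);ii=[1,2,4,5]
for uv in sc[:4]: print(onz("scene",uv,.074))
f=lambda p:np.r_[(proj("scene",cab(p,P))-sc).ravel(),(proj("side",cab(p,P[ii]))-si).ravel()]
r=least_squares(f,[.6,-.2,0],loss="soft_l1");print(r.x,np.degrees(r.x[2]));print(f(r.x).reshape(-1,2).round(1))
print("tape",onz("scene",(449,263),.01),onz("side",(417,217),.01),"pot",onz("scene",(271,320),.118),onz("side",(354,345),.118))
print(cab(r.x,P))
E
```

```text
[ 0.57648106 -0.00894387  0.074     ]
[ 0.51442145 -0.14791381  0.074     ]
[ 0.63811788 -0.21598053  0.074     ]
[ 0.70442594 -0.06963938  0.074     ]
[ 0.6121909  -0.11177841 -0.4661334 ] -26.707476701818027
[[-2.9 -1.3]
 [ 2.9  1.7]
 [-1.4 -2. ]
 [-1.1 -4.9]
 [ 0.2  3. ]
 [ 0.5  2. ]
 [-1.2 -0.8]
 [-1.1 -5.7]
 [ 3.4 -0.6]
 [ 2.   2.6]]
tape [ 0.41202627 -0.22701007  0.01      ] [ 0.41199556 -0.22551252  0.01      ] pot [0.4288588  0.08681375 0.118     ] [0.44206139 0.10223413 0.118     ]
[[ 0.58114729 -0.00660572  0.074     ]
 [ 0.50923759 -0.14953576  0.074     ]
 [ 0.64323451 -0.2169511   0.074     ]
 [ 0.7151442  -0.07402106  0.074     ]
 [ 0.52553956 -0.06818316  0.05      ]
 [ 0.52789155 -0.20145907  0.115     ]]
```

```bash
cat >> h.py <<'E'
def go(t,yaw=None):
    """shift (mm, tool axes after the turn) and tool-z turn (6 deg units) to reach TCP t, tool-x yaw"""
    s=readout.get_state();r,p=tool(s);x=r.as_matrix()[:,0];y0=np.arctan2(x[1],x[0]);z=r.as_matrix()[:,2]
    yaw=y0 if yaw is None else yaw
    d=np.asarray(t)-p;X=np.array([np.cos(yaw),np.sin(yaw),0]);Y=np.array([np.sin(yaw),-np.cos(yaw),0])
    print("t",round(s["clock"],2),"pos",p.round(4),"yaw",round(y0,4),"tilt",z.round(3),"turn",round(np.degrees(y0-yaw)/6,2),"shift",(1000*np.array([d@X,d@Y,-d[2]])).round(1),"F",np.round(s["contact_force"],1),"w",round(s["width"],4),"g",round(s["gripper_force"],1),"q",np.round(s["qpos"],2))
E
python3 - <<'E'
from h import *
go([.5,-.06,.2],-.45)
for a,b in [((240,300),(305,275)),((240,310),(312,350)),((107,80),(65,190)),((140,70),(130,180))]:
    o1,d1=ray("scene",a);o2,d2=ray("side",b)
    k=np.linalg.lstsq(np.c_[d1,-d2],o2-o1,rcond=None)[0];print((o1+d1*k[0]).round(3),(o2+d2*k[1]).round(3))
E
```

```text
t 0.1 pos [ 0.1931 -0.5411  0.2305] yaw 0.3428 tilt [-0.     0.002 -1.   ] turn 7.57 shift [  67.1 -566.7   30.5] F [ 0.2 -0.   0.8] w 0.0853 g 0.0 q [-1.35  0.28  1.51 -0.    1.36 -0.12]
[0.458 0.112 0.15 ] [0.513 0.072 0.191]
[0.493 0.101 0.067] [0.496 0.097 0.07 ]
[0.758 0.12  0.295] [0.761 0.117 0.3  ]
[0.696 0.091 0.337] [0.688 0.102 0.322]
```

```bash
python3 -m handwheel '[[[0,0,0],[0,0,0.95],-1],[[0,0,0],[0,0,0.95],-1],[[0,0,0],[0,0,0.95],-1],[[0,0,0],[0,0,0.95],-1],[[0,0,0],[0,0,0.95],-1],[[0,0,0],[0,0,0.95],-1],[[0,0,0],[0,0,0.95],-1],[[0,0,0],[0,0,0.95],-1],[[6,-50,3],[0,0,0],-1],[[6,-50,3],[0,0,0],-1],[[6,-50,3],[0,0,0],-1],[[6,-50,3],[0,0,0],-1],[[6,-50,3],[0,0,0],-1],[[6,-50,3],[0,0,0],-1],[[6,-50,3],[0,0,0],-1],[[6,-50,3],[0,0,0],-1],[[6,-50,3],[0,0,0],-1],[[6,-50,3],[0,0,0],-1],[[6,-50,0],[0,0,0],-1],[[0,-16,0],[0,0,0],-1]]' 40
python3 -m handwheel '[[[0,0,0],[0,0,0],-1],[[0,0,0],[0,0,0],-1]]'
python3 - <<'E'
from h import *
go([.5,-.06,.2],-.45)
cv2.imwrite("pics/w1.png",vision.get_image("wrist"))
p=[.6122,-.1118,-.4661]
print(wproj(cab(p,[[-.075,.08,.074],[-.075,-.08,.074],[-.097,0,.05],[-.107,0,.061],[-.035,-.118,.128]])))
E
```

```text
clock: 2.6
position: [0.5013, -0.0593, 0.2008]
ee_rot: [-0.0, 0.975, -0.223, -0.0]
contact_force: [0.3, -0.3, -0.2]
width: 0.0852
gripper_force: 0.0
clock: 2.85
position: [0.4996, -0.0626, 0.2011]
ee_rot: [0.001, 0.974, -0.225, -0.0]
contact_force: [-0.2, -0.1, -1.1]
width: 0.0857
gripper_force: 0.0
t 2.85 pos [ 0.4996 -0.0626  0.2011] yaw -0.4538 tilt [-0.001 -0.001 -1.   ] turn -0.04 shift [-0.8 -2.5  1.1] F [-0.2 -0.1 -1.1] w 0.0857 g 0.0 q [-0.26  0.19  1.7  -0.    1.25  1.76]
[[207.71296641 161.05898737]
 [422.50094907 163.29583712]
 [314.90868339 184.14244494]
 [314.56103098 199.27221051]
 [505.26425825 114.66009158]]
```

View pics/w1.png

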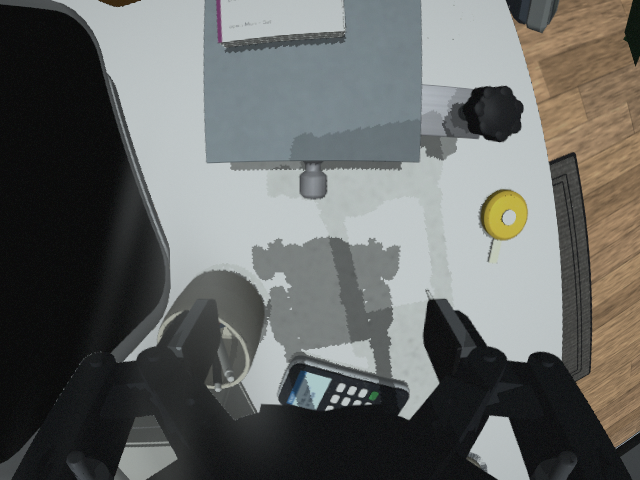

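The wrist view agrees with the fit: the unit's front edge runs from (205,162) to (421,163), the handle is at about (313.5,184), and the foot knob is at (494,113), top centre.

```bash
python3 - <<'E'
from h import *
a=wonz((205.5,162),.074);b=wonz((421,162.5),.074);print(a,b,np.linalg.norm(a-b))
v=(a-b)[:2];yaw=np.arctan2(-v[0],v[1]);m=(a+b)/2
ux=np.array([np.cos(yaw),np.sin(yaw)]);uy=np.array([-ux[1],ux[0]])
c=m[:2]+.075*ux;print("mid",c,"yaw",yaw)
k=wonz((494,113),.12)[:2];print("foot",k,(k-c)@ux,(k-c)@uy)
h=wonz((313.5,184),.055)[:2];print("handle",h,(h-c)@ux,(h-c)@uy)
hp=c-.097*ux;go([*hp,.05-.019+.002],yaw)
for uv in((210,275),):print(wonz((207,365),.118))
E
```

```text
[ 0.58136333 -0.00473033  0.074     ] [ 0.5102744  -0.14872852  0.074     ] 0.16058990113095994
mid [ 0.61307007 -0.10992996] yaw -0.45857833322810554
foot [ 0.53024889 -0.19798747] -0.035283573096861476 -0.11562241513183982
handle [ 0.52689088 -0.06772776] -0.09595720059592851 -0.0003072851732723789
t 2.9 pos [ 0.4996 -0.0628  0.2012] yaw -0.4545 tilt [-0.001 -0.001 -1.   ] turn 0.04 shift [ 25.6  -7.9 168.2] F [0.2 0.8 0.4] w 0.0852 g 0.0 q [-0.26  0.19  1.7  -0.    1.25  1.76]
[0.44773437 0.06343121 0.118     ]
```

```bash
python3 - <<'E'
from h import *
o1,d1=ray("scene",(271,320));o2,d2=ray("side",(355,343))
k=np.linalg.lstsq(np.c_[d1,-d2],o2-o1,rcond=None)[0];print((o1+d1*k[0]).round(3),(o2+d2*k[1]).round(3))
for z in(.08,.09,.1):print(z,wonz((205,355),z),onz("scene",(271,320),z),onz("side",(355,343),z))
E
python3 -m handwheel '[[[6,-2,30],[0,0,0],-0.3],[[6,-2,30],[0,0,0],-0.3],[[6,-2,30],[0,0,0],-0.3],[[6,-2,30],[0,0,0],-0.3],[[1.5,0,30],[0,0,0],-0.3],[[0,0,10],[0,0,0],-0.3],[[0,0,8],[0,0,0],-0.3],[[0,0,0],[0,0,0],-0.3],[[0,0,0],[0,0,0],-0.3]]'
python3 - <<'E'
from h import *
go([.61307-.097*.8967,-.10993+.097*.4427,.033],-.4586)
E
```

```text
[0.445 0.079 0.086] [0.445 0.08  0.085]
0.08 [0.43751098 0.08524888 0.08      ] [0.44826561 0.0773812  0.08      ] [0.44497199 0.07703818 0.08      ]
0.09 [0.44253825 0.07838603 0.09      ] [0.44315856 0.07986345 0.09      ] [0.44408278 0.08287645 0.09      ]
0.1 [0.44756552 0.07152317 0.1       ] [0.4380515 0.0823457 0.1      ] [0.44319357 0.08871473 0.1       ]
clock: 4.03
position: [0.5275, -0.0658, 0.0342]
ee_rot: [0.0, 0.974, -0.225, 0.001]
contact_force: [0.7, -0.3, 0.4]
width: 0.0559
gripper_force: 0.0
t 4.03 pos [ 0.5275 -0.0658  0.0342] yaw -0.4531 tilt [ 0.002 -0.001 -1.   ] turn 0.05 shift [-0.7  1.7  1.2] F [ 0.7 -0.3  0.4] w 0.0559 g 0.0 q [-0.25  0.4   1.88 -0.    0.87  1.77]
```

```bash
python3 -m handwheel '[[[-0.5,1.5,1],[0,0,0],1],[[0,0,0],[0,0,0],1],[[0,0,0],[0,0,0],1],[[0,0,0],[0,0,0],1],[[0,0,0],[0,0,0],1],[[0,0,0],[0,0,0],1]]' 40
python3 -m handwheel '[[[-6,0,0],[0,0,0],1],[[-10,0,0],[0,0,0],1],[[-12,0,0],[0,0,0],1],[[-12,0,0],[0,0,0],1],[[-12,0,0],[0,0,0],1],[[-12,0,0],[0,0,0],1],[[-12,0,0],[0,0,0],1],[[-8,0,0],[0,0,0],1],[[-4,0,0],[0,0,0],1],[[0,0,0],[0,0,0],1],[[0,0,0],[0,0,0],1]]'
python3 - <<'E'
from h import *
go([.61307-.187*.8967,-.10993+.187*.4427,.033],-.4586)
E
```

```text
clock: 4.78
position: [0.5253, -0.0675, 0.0329]
ee_rot: [0.001, 0.975, -0.224, -0.0]
contact_force: [-2.8, -4.6, 4.9]
width: 0.0201
gripper_force: 39.2
clock: 6.15
position: [0.4463, -0.029, 0.0328]
ee_rot: [0.001, 0.975, -0.224, 0.0]
contact_force: [-3.5, -5.2, 6.4]
width: 0.0205
gripper_force: 39.8
t 6.15 pos [ 0.4463 -0.029   0.0328] yaw -0.4519 tilt [-0.    -0.002 -1.   ] turn 0.06 shift [-1.6 -1.3 -0.2] F [-3.5 -5.2  6.4] w 0.0205 g 39.8 q [-0.22  0.3   2.06 -0.    0.78  1.81]
```

```bash
python3 -m handwheel '[[[0,0,0],[0,0,0],-0.2],[[0,0,0],[0,0,0],-0.2],[[0,0,0],[0,0,0],-0.2],[[0,0,0],[0,0,0],-0.2],[[0,0,-30],[0,0,0],-0.2],[[0,0,-40],[0,0,-0.5],-0.2],[[0,0,-40],[0,0,-1],-0.2],[[0,0,-40],[0,0,-1],-0.2],[[0,0,0],[0,0,-1],-0.2],[[0,0,0],[0,0,-1],-0.2],[[0,0,0],[0,0,-1],-0.2],[[0,0,0],[0,0,-1],-0.2],[[0,0,0],[0,0,-1],-0.2],[[0,0,0],[0,0,-1],-0.2],[[0,0,0],[0,0,-1],-0.2],[[0,0,0],[0,0,-1],-0.2],[[0,0,0],[0,0,-1],-0.2],[[0,0,0],[0,0,-1],-0.2],[[0,0,0],[0,0,-1],-0.2],[[0,0,0],[0,0,-1],-0.2]]'
python3 -m handwheel '[[[0,0,0],[0,0,-0.45],-0.2],[[0,0,0],[0,0,0],-0.2],[[0,0,0],[0,0,0],-0.2]]'
python3 - <<'E'
from h import *
c=np.array([.61307,-.10993]);ux=np.array([.8967,-.4427])
go([*(c-.116*ux),.15],-.4586+np.pi/2)
s=readout.get_state();cv2.imwrite("pics/w2.png",vision.get_image("wrist"))
p=[*c,-.4586]
print(wproj(cab(p,[[-.116,.06,.055],[-.116,-.06,.055],[-.075,.08,.074],[-.163,.08,.07],[-.163,-.08,.07]]),s).round(1))
E
```

```text
clock: 8.65
position: [0.4464, -0.028, 0.1821]
ee_rot: [-0.0, 0.861, 0.509, -0.0]
contact_force: [0.7, -0.5, -0.3]
width: 0.0512
gripper_force: 0.0
clock: 9.02
position: [0.4465, -0.0281, 0.1822]
ee_rot: [-0.0, 0.849, 0.528, -0.0]
contact_force: [-0.4, -0.3, -0.2]
width: 0.0514
gripper_force: 0.0
t 9.03 pos [ 0.4465 -0.0281  0.1822] yaw 1.1119 tilt [-0.  0. -1.] turn -0.0 shift [ 0.3 69.6 32.2] F [-0.4 -0.3 -0.2] w 0.0514 g 0.0 q [-0.22  0.12  1.84  0.    1.18  0.24]
[[416.4 147.4]
 [405.9 295.4]
 [478.9 124.8]
 [355.3 118.1]
 [349.8 326.9]]
```

View pics/w2.png

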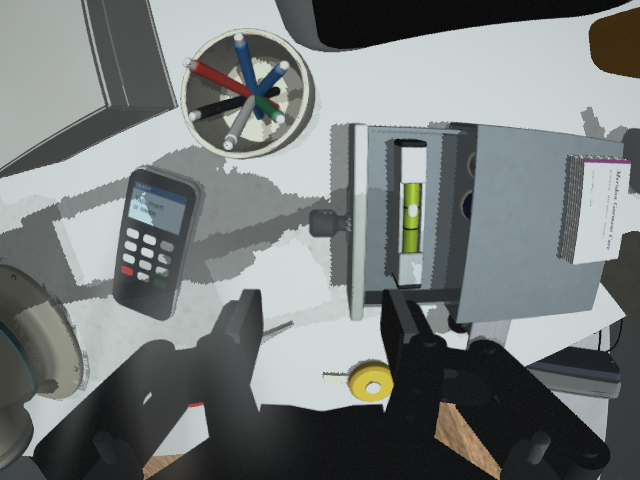

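The wrist view shows the drawer open and the level upright in it. Its top edge runs from about (413,141) to (410,287), and the vial is in the middle at (412,216).

```bash
python3 - <<'E'
from h import *
c=np.array([.61307,-.10993]);ux=np.array([.8967,-.4427]);uy=np.array([.4427,.8967])
a=wonz((413,141),.055)[:2];b=wonz((410,287),.055)[:2];m=(a+b)/2;v=a-b
print(np.linalg.norm(v),"along",np.arctan2(v[1],v[0]),"exp",1.1122,"unit",(m-c)@ux,(m-c)@uy)
for uv in((351,124),(350,320)):
    f=wonz(uv,.07)[:2];print("face",(f-c)@ux,(f-c)@uy)
go([*m,.08],np.arctan2(v[1],v[0]))
E
```

```text
0.117104956209722 along 1.1596809547894915 exp 1.1122 unit -0.11599411688599635 0.006149084563032825
face -0.16586607781163618 0.07587421175546483
face -0.16306300772882895 -0.07356025361184654
t 9.07 pos [ 0.4465 -0.0281  0.1822] yaw 1.1119 tilt [-0.  0. -1.] turn -0.46 shift [  3.2  69.8 102.2] F [-0.1  0.3 -0.1] w 0.0513 g 0.0 q [-0.22  0.12  1.84  0.    1.18  0.24]
```

```bash
python3 -m handwheel '[[[0,0,0],[0,0,-0.3],0.22],[[1,23,20],[0,0,0],0.22],[[1,23,20],[0,0,0],0.22],[[1,21,20],[0,0,0],0.22],[[0,2,20],[0,0,0],0.22],[[0,0,15],[0,0,0],0.22],[[0,0,0],[0,0,0],0.22],[[0,0,0],[0,0,0],0.22]]' 50
python3 - <<'E'
from h import *
c=np.array([.61307,-.10993]);ux=np.array([.8967,-.4427]);uy=np.array([.4427,.8967])
go([*(c-.116*ux+.004*uy),.029],1.143)
s=readout.get_state();im=vision.get_image("wrist");cv2.imwrite("pics/w3.png",im)
E
```

```text
clock: 10.07
position: [0.5109, -0.054, 0.0879]
ee_rot: [0.0, 0.841, 0.541, 0.0]
contact_force: [0.2, -0.1, -0.7]
width: 0.0333
gripper_force: 0.0
t 10.07 pos [ 0.5109 -0.054   0.0879] yaw 1.1441 tilt [ 0.001 -0.    -1.   ] turn 0.01 shift [-0.9  0.4 58.9] F [ 0.2 -0.1 -0.7] w 0.0333 g 0.0 q [-0.24  0.31  1.85 -0.    0.98  0.19]
```

View pics/w3.png

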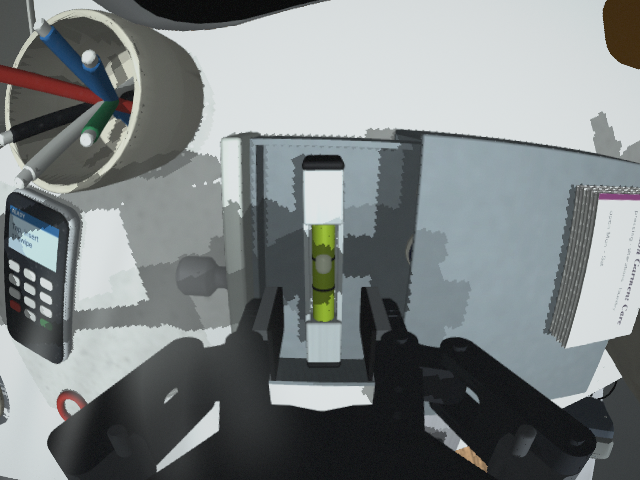

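The level sits centred between the open fingers, at column 323 from end to end. I'll descend and grip it.

```bash
python3 -m handwheel '[[[0,0,15],[0,0,0],0.22],[[0,0,15],[0,0,0],0.22],[[0,0,15],[0,0,0],0.22],[[0,0,9],[0,0,0],0.22],[[0,0,5],[0,0,0],0.22],[[0,0,0],[0,0,0],0.22],[[0,0,0],[0,0,0],1],[[0,0,0],[0,0,0],1],[[0,0,0],[0,0,0],1],[[0,0,0],[0,0,0],1],[[0,0,0],[0,0,0],1]]' 50
python3 -m handwheel '[[[0,0,-10],[0,0,0],1],[[0,0,-20],[0,0,0],1],[[0,0,-20],[0,0,0],1],[[0,0,-20],[0,0,0],1],[[0,0,0],[0,0,0.3],1],[[0,0,0],[0,0,0],1],[[0,0,0],[0,0,0],1]]'
python3 - <<'E'
from h import *
c=np.array([.61307,-.10993]);ux=np.array([.8967,-.4427])
go([*(c-.040*ux),.080],1.1122)
E
```

```text
clock: 11.5
position: [0.5113, -0.0542, 0.0288]
ee_rot: [0.001, 0.841, 0.541, 0.0]
contact_force: [0.4, 0.4, 5.2]
width: 0.019
gripper_force: 49.7
clock: 12.38
position: [0.5098, -0.0538, 0.0973]
ee_rot: [-0.001, 0.849, 0.528, -0.001]
contact_force: [-1.1, -0.1, -1.6]
width: 0.0192
gripper_force: 49.1
t 12.38 pos [ 0.5098 -0.0538  0.0973] yaw 1.1125 tilt [-0.002  0.    -1.   ] turn 0.0 shift [-4.6 77.5 17.3] F [-1.1 -0.1 -1.6] w 0.0192 g 49.1 q [-0.24  0.3   1.84 -0.    1.01  0.22]
```

```bash
python3 -m handwheel '[[[-1,15,0],[0,0,0],1],[[-1,21,0],[0,0,0],1],[[-1,21,0],[0,0,0],1],[[-1,15,0],[0,0,0],1],[[0,5.5,0],[0,0,0],1],[[0,0,5],[0,0,0],1],[[0,0,6],[0,0,0],1],[[0,0,4],[0,0,0],1],[[0,0,0],[0,0,0],1],[[0,0,0],[0,0,0],1]]'
python3 - <<'E'
from h import *
c=np.array([.61307,-.10993]);ux=np.array([.8967,-.4427])
go([*(c-.040*ux),.0775],1.1122)
E
```

```text
clock: 13.62
position: [0.5783, -0.0918, 0.0834]
ee_rot: [0.0, 0.849, 0.528, 0.0]
contact_force: [0.1, 0.0, -1.9]
width: 0.0192
gripper_force: 49.1
t 13.62 pos [ 0.5783 -0.0918  0.0834] yaw 1.1126 tilt [ 0. -0. -1.] turn 0.0 shift [-0.9 -0.8  5.9] F [ 0.1  0.  -1.9] w 0.0192 g 49.1 q [-0.28  0.41  1.7  -0.    1.04  0.18]
```

```bash
python3 -m handwheel '[[[0,0,2],[0,0,0],1],[[0,0,1.5],[0,0,0],1],[[0,0,1],[0,0,0],1],[[0,0,0],[0,0,0],1],[[0,0,0],[0,0,0],1]]'
python3 -m handwheel '[[[0,0,1],[0,0,0],1],[[0,0,1],[0,0,0],1],[[0,0,0],[0,0,0],1]]'
python3 -m handwheel '[[[0,0,1],[0,0,0],1],[[0,0,0],[0,0,0],1]]'
```

```text
clock: 14.25
position: [0.5784, -0.0919, 0.0788]
ee_rot: [0.0, 0.849, 0.528, -0.0]
contact_force: [0.9, 0.5, -1.9]
width: 0.0193
gripper_force: 49.1
clock: 14.62
position: [0.5785, -0.0919, 0.0778]
ee_rot: [0.0, 0.849, 0.528, 0.0]
contact_force: [-1.3, 1.0, 5.8]
width: 0.0192
gripper_force: 50.0
clock: 14.88
position: [0.5785, -0.0919, 0.0778]
ee_rot: [0.001, 0.849, 0.528, 0.0]
contact_force: [-2.6, 0.2, 10.1]
width: 0.0193
gripper_force: 50.8
```

```bash
python3 -m handwheel '[[[0,0,1],[0,0,0],1],[[0,0,0],[0,0,0],1],[[0,0,0],[0,0,0],1]]'
python3 -m handwheel '[[[0,0,-2],[0,0,0],0.1],[[0,0,0],[0,0,0],0.1],[[0,0,0],[0,0,0],0.1],[[0,0,0],[0,0,0],0.1],[[0,0,-15],[0,0,0],0.1],[[0,0,-30],[0,0,0],0.1],[[-15,0,-20],[0,0,0],0.1],[[-15,0,0],[0,0,0],0.1],[[0,0,0],[0,0,0],0.1],[[0,0,0],[0,0,0],0.1]]'
python3 - <<'E'
from h import *
s=readout.get_state();im=vision.get_image("wrist");cv2.imwrite("pics/raw4.png",im)
c=np.array([.61307,-.10993]);p=[*c,-.4586]
q=wproj(cab(p,[[-.039,.06,.104],[-.039,0,.104],[-.039,-.06,.104]]),s);print(q)
go([*c,.1])
x,y=map(int,q[1]);cv2.imwrite("pics/w4.png",cv2.resize(im[max(0,y-75):y+75,max(0,x-100):x+100],None,fx=4,fy=4,interpolation=cv2.INTER_CUBIC));print(x-100,y-75)
E
```

```text
clock: 15.25
position: [0.5785, -0.0919, 0.0778]
ee_rot: [0.001, 0.849, 0.528, 0.001]
contact_force: [-4.0, 1.4, 16.2]
width: 0.0193
gripper_force: 51.5
clock: 16.5
position: [0.5645, -0.1185, 0.1408]
ee_rot: [-0.001, 0.849, 0.528, -0.0]
contact_force: [-0.1, -0.4, 0.3]
width: 0.0386
gripper_force: 0.0
[[323.84507986  98.51218021]
 [323.59543948 220.60439372]
 [323.25732546 324.29019556]]
t 16.55 pos [ 0.5646 -0.1184  0.1409] yaw 1.1123 tilt [-0.002  0.001 -1.   ] turn 0.0 shift [29.  39.7 40.9] F [ 0.7 -0.3  0.6] w 0.0384 g 0.0 q [-0.33  0.34  1.64  0.    1.16  0.13]
223 145
```

View pics/w4.png

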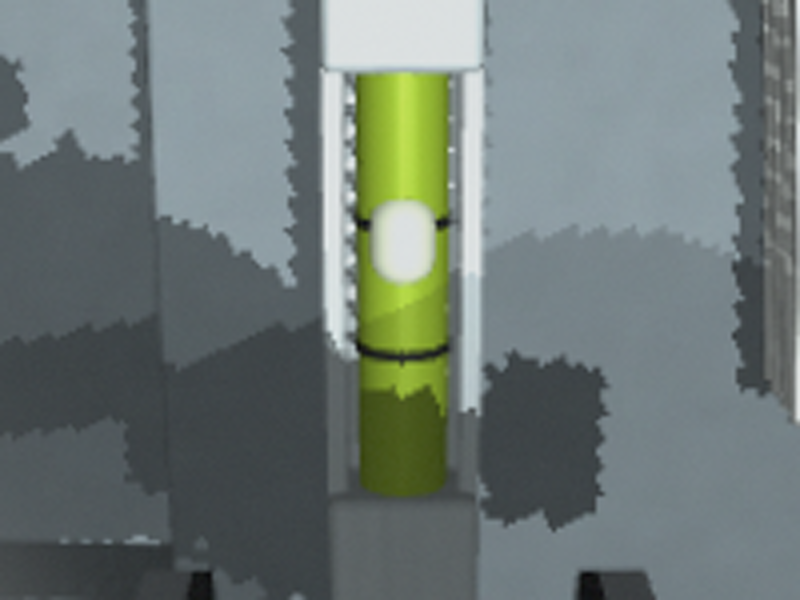

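The close-up shows the bubble at crop rows 200–283, against lines at about 226 and 356. It stands about 6.4 mm towards the unit's left, so the foot needs roughly 1.4 rad clockwise.

```bash
python3 -m handwheel '[[[0,0,-30],[0,0,-0.5],-0.3],[[0,0,-10],[0,0,-1],-0.3],[[0,0,0],[0,0,-1],-0.3],[[0,0,0],[0,0,-1],-0.3],[[0,0,0],[0,0,-1],-0.3],[[0,0,0],[0,0,-1],-0.3],[[0,0,0],[0,0,-1],-0.3],[[0,0,0],[0,0,-1],-0.3],[[0,0,0],[0,0,-1],-0.3],[[0,0,0],[0,0,-1],-0.3],[[0,0,0],[0,0,-1],-0.3],[[0,0,0],[0,0,-1],-0.3],[[0,0,0],[0,0,-1],-0.3],[[0,0,0],[0,0,-1],-0.3],[[0,0,0],[0,0,-0.3],-0.3],[[0,0,0],[0,0,0],-0.3],[[0,0,0],[0,0,0],-0.3]]'
python3 - <<'E'
from h import *
c=np.array([.61307,-.10993]);p=[*c,-.4586]
k=cab(p,np.array([-.035,-.117,.128]))[0]
go([*k[:2],.096],2.55)
print(wproj(k))
s=readout.get_state();im=vision.get_image("wrist");cv2.imwrite("pics/w5.png",im)
E
```

```text
clock: 18.68
position: [0.5651, -0.1187, 0.1816]
ee_rot: [-0.0, 0.288, 0.958, -0.0]
contact_force: [-0.1, -0.6, 0.5]
width: 0.0553
gripper_force: 0.0
t 18.68 pos [ 0.5651 -0.1187  0.1816] yaw 2.5569 tilt [-0.  0. -1.] turn 0.07 shift [-15.8 -86.6  85.6] F [-0.1 -0.6  0.5] w 0.0553 g 0.0 q [-0.33  0.31  1.58 -0.    1.25 -1.31]
[[177.19880337 282.27885911]]
```

View pics/w5.png

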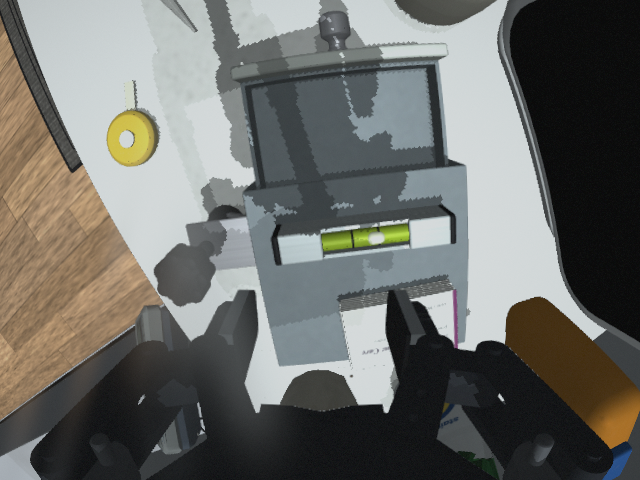

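The wrist view shows the level lying across the front of the top, with nothing else disturbed. The foot knob is centred at about (185,274), against a prediction of (177,282).

```bash
python3 - <<'E'
from h import *
c=np.array([.61307,-.10993]);ux=np.array([.8967,-.4427]);uy=np.array([.4427,.8967])
for z in(.115,.122,.128):
    k=wonz((185,274),z)[:2];print(z,k,(k-c)@ux,(k-c)@uy)
a=wonz((275,247),.104)[:2];b=wonz((454,226),.104)[:2];m=(a+b)/2;print("level",(m-c)@ux,(m-c)@uy,np.linalg.norm(a-b))
go([.532,-.1965,.096],2.55)
E
```

```text
0.115 [ 0.53034528 -0.19896727] -0.03476246006936452 -0.11646195092392625
0.122 [ 0.52934766 -0.19479061] -0.03750603167879215 -0.11315838680327642
0.128 [ 0.52849256 -0.19121061] -0.03985766448687306 -0.11032676041414806
level -0.04205921896779388 0.0010916936691453987 0.11548245380590443
t 18.73 pos [ 0.5651 -0.1187  0.1817] yaw 2.557 tilt [-0.  0. -1.] turn 0.07 shift [-15.9 -83.   85.7] F [ 0.6 -0.2 -0.4] w 0.0555 g 0.0 q [-0.33  0.31  1.58 -0.    1.25 -1.31]
```

```bash
python3 -m handwheel '[[[-4,-22,0],[0,0,0],-0.4],[[-4,-22,0],[0,0,0],-0.4],[[-4,-22,0],[0,0,0],-0.4],[[-3.5,-20,0],[0,0,0],-0.4],[[0,0,20],[0,0,0],-0.4],[[0,0,20],[0,0,0],-0.4],[[0,0,20],[0,0,0],-0.4],[[0,0,16],[0,0,0],-0.4],[[0,0,9],[0,0,0],-0.4],[[0,0,0],[0,0,0],-0.4],[[0,0,0],[0,0,0],-0.4]]'
python3 - <<'E'
from h import *
go([.530,-.1988,.096],2.55)
E
```

```text
clock: 20.1
position: [0.5311, -0.1993, 0.0974]
ee_rot: [0.001, 0.288, 0.958, -0.0]
contact_force: [-0.3, -0.7, -0.4]
width: 0.0599
gripper_force: 0.0
t 20.1 pos [ 0.5311 -0.1993  0.0974] yaw 2.5576 tilt [ 0.001 -0.001 -1.   ] turn 0.07 shift [ 1.2 -0.2  1.4] F [-0.3 -0.7 -0.4] w 0.0599 g 0.0 q [-0.48  0.37  1.72 -0.    1.05 -1.47]
```

```bash
python3 -m handwheel '[[[1,0,1],[0,0,0],1],[[0,0,0],[0,0,0],1],[[0,0,0],[0,0,0],1],[[0,0,0],[0,0,0],1],[[0,0,0],[0,0,0],1]]' 50
python3 - <<'E'
from h import *
go([.530,-.1988,.096],2.55)
E
```

```text
clock: 20.72
position: [0.5291, -0.2003, 0.097]
ee_rot: [0.0, 0.287, 0.958, -0.002]
contact_force: [-4.6, -3.6, 4.0]
width: 0.0357
gripper_force: 49.9
t 20.73 pos [ 0.5291 -0.2003  0.097 ] yaw 2.5588 tilt [-0.001 -0.004 -1.   ] turn 0.08 shift [0.1 1.7 1. ] F [-4.6 -3.6  4. ] w 0.0357 g 49.9 q [-0.48  0.37  1.73 -0.    1.05 -1.47]
```

```bash
python3 -m handwheel '[[[0,-1.5,0],[0,0,0],1],[[0,0,0],[0,0,0],1],[[0,0,0],[0,0,0.5],1],[[0,0,0],[0,0,1],1],[[0,0,0],[0,0,1],1],[[0,0,0],[0,0,1],1],[[0,0,0],[0,0,0],1]]'
python3 -m handwheel '[[[0,0,0],[0,0,1],1],[[0,0,0],[0,0,1],1],[[0,0,0],[0,0,1],1],[[0,0,0],[0,0,1],1],[[0,0,0],[0,0,1],1],[[0,0,0],[0,0,1],1],[[0,0,0],[0,0,1],1],[[0,0,0],[0,0,1],1],[[0,0,0],[0,0,1],1],[[0,0,0],[0,0,0],1],[[0,0,0],[0,0,0],1],[[0,0,0],[0,0,0],1],[[0,0,0],[0,0,0],1],[[0,0,0],[0,0,0],1],[[0,0,0],[0,0,0],1],[[0,0,0],[0,0,0],1],[[0,0,0],[0,0,0],1]]'
python3 - <<'E'
from h import *
s=readout.get_state();go([.530,-.1988,.096],1.11);im=vision.get_image("wrist");cv2.imwrite("pics/raw6.png",im)
c=np.array([.61307,-.10993]);p=[*c,-.4586]
q=wproj(cab(p,[[-.04,.06,.104],[-.04,0,.104],[-.04,-.06,.104]]),s);print(q)
x,y=map(int,q[1]);x0=max(0,x-100);y0=max(0,y-75);print(x0,y0)
cv2.imwrite("pics/w6.png",cv2.resize(im[y0:y0+150,x0:x0+200],None,fx=4,fy=4,interpolation=cv2.INTER_CUBIC))
E
```

```text
clock: 21.6
position: [0.5292, -0.2002, 0.097]
ee_rot: [0.001, 0.458, 0.889, -0.0]
contact_force: [-1.4, -1.1, 6.2]
width: 0.0359
gripper_force: 50.0
clock: 23.72
position: [0.5298, -0.2, 0.097]
ee_rot: [0.001, 0.811, 0.584, 0.001]
contact_force: [0.0, -0.4, 5.2]
width: 0.0356
gripper_force: 50.0
t 23.73 pos [ 0.5298 -0.2     0.097 ] yaw 1.2484 tilt [ 0.002 -0.001 -1.   ] turn 1.32 shift [ 1.2 -0.3  1. ] F [ 0.  -0.4  5.2] w 0.0356 g 50.0 q [-0.48  0.37  1.73  0.    1.05 -0.16]
[[ 371.04903748 -111.26239702]
 [ 352.28835552   17.72626631]
 [ 329.06722075  177.76179657]]
252 0
```

View pics/w6.png

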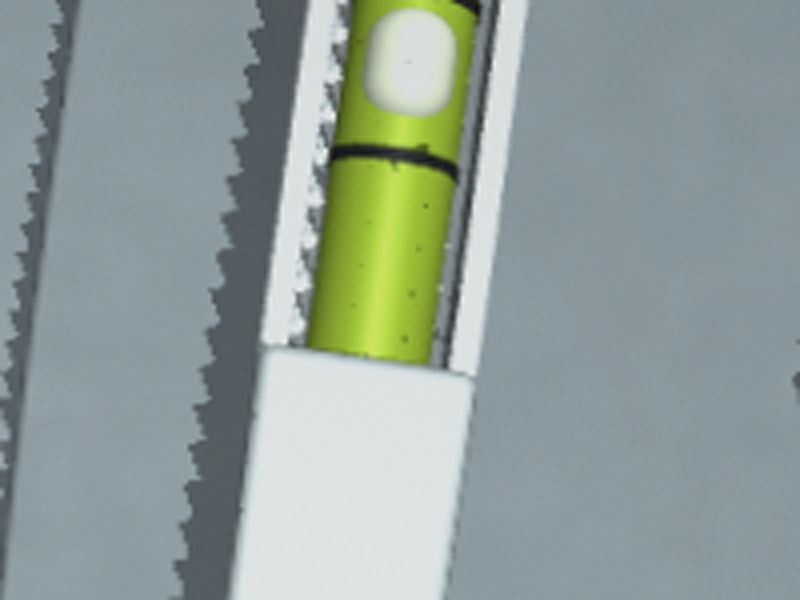

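The crop shows the bubble between the lines. Its ends are at crop rows 10 and 115, the lower line is at (395,155), and the upper line is just at the image edge, near (470,5). I'll rectify the picture to get the offset in millimetres.

```bash
cat > rect.py <<'E'
from h import *
from scipy.signal import find_peaks
def rect(im,s,z=.102,out=None,mid=(-.041,0)):
    c=[.61307,-.10993,-.4586];ys=np.arange(.02,-.02,-.0001);xs=np.arange(-.012,.012,.0001)
    X,Y=np.meshgrid(xs+mid[0],ys+mid[1]);P=cab(c,np.stack([X.ravel(),Y.ravel(),np.full(X.size,z)],-1))
    m=wproj(P,s).astype(np.float32).reshape(*X.shape,2)
    r=cv2.remap(im,m[...,0],m[...,1],cv2.INTER_CUBIC)
    if out: cv2.imwrite(out,cv2.resize(r,None,fx=2,fy=1.5))
    return r,ys+mid[1],xs+mid[0]
E
python3 - <<'E'
from rect import *
im=cv2.imread("pics/raw6.png");s=readout.get_state();print(s["clock"])
r,ys,xs=rect(im,s)
hsv=cv2.cvtColor(r,cv2.COLOR_BGR2HSV).astype(int)
g=(hsv[...,0]>25)&(hsv[...,0]<45)&(hsv[...,1]>120)
col=g.sum(0);print("vial cols mm",(xs[np.where(col>60)[0][[0,-1]]]*1e3).round(2),"rows valid to",ys[np.where(r.max((1,2))>0)[0][0]]*1e3)
v=np.where(col>60)[0]
for f in(.15,.3,.45,.5,.55,.7,.85):
    j=int(v[0]+f*(v[-1]-v[0]));st=hsv[:,j-4:j+5].mean(1)
    dark=np.where(st[:,2]<90)[0];wh=np.where((st[:,1]<110)&(st[:,2]>140))[0]
    gr=lambda w:[(round(ys[a[0]]*1e3,2),round(ys[a[-1]]*1e3,2)) for a in np.split(w,np.where(np.diff(w)>3)[0]+1) if len(a)]
    print(f,"dark",gr(dark),"white",gr(wh))
E
```

```text
23.775
vial cols mm [-45.1 -34. ] rows valid to 10.400000000000059
0.15 dark [(np.float64(20.0), np.float64(7.5)), (np.float64(-7.1), np.float64(-8.3))] white []
0.3 dark [(np.float64(20.0), np.float64(7.8)), (np.float64(-6.9), np.float64(-8.0))] white [(np.float64(6.5), np.float64(-3.1))]
0.45 dark [(np.float64(20.0), np.float64(8.1)), (np.float64(-6.9), np.float64(-7.9))] white [(np.float64(7.2), np.float64(-3.5))]
0.5 dark [(np.float64(20.0), np.float64(8.2)), (np.float64(-6.9), np.float64(-8.0))] white [(np.float64(7.3), np.float64(-3.5))]
0.55 dark [(np.float64(20.0), np.float64(8.4)), (np.float64(-6.9), np.float64(-7.9))] white [(np.float64(7.3), np.float64(-3.5))]
0.7 dark [(np.float64(20.0), np.float64(8.6)), (np.float64(-6.7), np.float64(-8.0))] white [(np.float64(6.9), np.float64(-3.3))]
0.85 dark [(np.float64(20.0), np.float64(8.5)), (np.float64(-7.1), np.float64(-8.2))] white [(np.float64(5.1), np.float64(-2.0))]
```

```bash
python3 -m handwheel '[[[0,0,0],[0,0,0.9],1],[[0,0,0],[0,0,0.8],1],[[0,0,0],[0,0,0],1],[[0,0,0],[0,0,0],1],[[0,0,0],[0,0,0],1],[[0,0,0],[0,0,0],1],[[0,0,0],[0,0,0],1],[[0,0,0],[0,0,0],1],[[0,0,0],[0,0,0],1],[[0,0,0],[0,0,0],1],[[0,0,0],[0,0,0],1],[[0,0,0],[0,0,0],1],[[0,0,0],[0,0,0],1],[[0,0,0],[0,0,0],1],[[0,0,0],[0,0,0],1],[[0,0,0],[0,0,0],1]]'
cat > meas.py <<'E'
from rect import *
s=readout.get_state();im=vision.get_image("wrist");go([.530,-.1988,.096],1.11)
import sys
cv2.imwrite(f"pics/raw{sys.argv[1]}.png",im)
r,ys,xs=rect(im,s,out=f"pics/rect{sys.argv[1]}.png")
hsv=cv2.cvtColor(r,cv2.COLOR_BGR2HSV).astype(int)
g=(hsv[...,0]>25)&(hsv[...,0]<45)&(hsv[...,1]>120)
v=np.where(g.sum(0)>60)[0];print("vial",xs[v[[0,-1]]]*1e3,"edge",ys[np.where(r.max((1,2))>0)[0][0]]*1e3)
gr=lambda w:[(round(float(ys[a[0]]*1e3),2),round(float(ys[a[-1]]*1e3),2)) for a in np.split(w,np.where(np.diff(w)>3)[0]+1) if len(a)]
for f in(.15,.3,.4,.5,.6,.7,.85):
    j=int(v[0]+f*(v[-1]-v[0]));st=hsv[:,j-4:j+5].mean(1)
    print(f,"edge",round(float(ys[np.where(r[:,j].max(1)>0)[0][0]]*1e3),2),"dark",gr(np.where(st[:,2]<90)[0]),"white",gr(np.where((st[:,1]<110)&(st[:,2]>140))[0]))
E
python3 meas.py 7
```

```text
clock: 25.78
position: [0.5299, -0.2, 0.097]
ee_rot: [0.001, 0.86, 0.51, 0.001]
contact_force: [1.0, -1.0, 5.0]
width: 0.0358
gripper_force: 50.0
t 25.82 pos [ 0.5299 -0.2001  0.097 ] yaw 1.0703 tilt [ 0.002 -0.001 -1.   ] turn -0.38 shift [ 1.2 -0.5  1. ] F [ 0.8 -1.1  5.5] w 0.0357 g 50.0 q [-0.48  0.37  1.73  0.    1.05  0.02]
vial [-44.5 -33.4] edge 9.200000000000065
0.15 edge 8.2 dark [(20.0, 8.0), (-7.1, -8.3)] white [(4.5, -2.2)]
0.3 edge 8.0 dark [(20.0, 7.9), (-6.9, -8.0)] white [(6.1, -4.0)]
0.4 edge 7.9 dark [(20.0, 7.9), (-6.9, -7.9)] white [(6.5, -4.3)]
0.5 edge 7.9 dark [(20.0, 7.8), (-6.9, -7.9)] white [(6.5, -4.3)]
0.6 edge 7.8 dark [(20.0, 7.7), (-6.8, -7.8)] white [(6.4, -4.2)]
0.7 edge 7.7 dark [(20.0, 7.6), (-6.7, -8.0)] white [(5.8, -3.8)]
0.85 edge 7.6 dark [(20.0, 7.5), (-7.1, -8.2)] white [(3.2, -1.9)]
```

View pics/rect7.png

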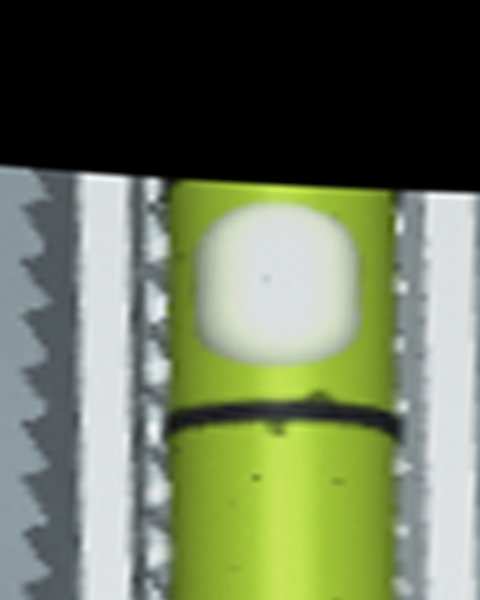

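The bubble now reads centred relative to the lower line (offset about 0), but the upper line is out of the picture. As a cross-check I'll use the pre-turn pictures that show both lines: the 1.4885 rad turned should have moved the bubble 6.6 mm.

```bash
python3 - <<'E'
from rect import *
def st(p,yaw):  return {"position":np.array(p),"ee_rot":np.array([0,np.cos(yaw/2),np.sin(yaw/2),0])}
gr=lambda ys,w:[(round(float(ys[a[0]]*1e3),2),round(float(ys[a[-1]]*1e3),2)) for a in np.split(w,np.where(np.diff(w)>3)[0]+1) if len(a)]
for n,s in(("raw4",st([.5646,-.1184,.1409],1.1123)),("w5",st([.5651,-.1187,.1817],2.557))):
  im=cv2.imread(f"pics/{n}.png")
  for z in(.102,):
    r,ys,xs=rect(im,s,z);hsv=cv2.cvtColor(r,cv2.COLOR_BGR2HSV).astype(int)
    g=(hsv[...,0]>25)&(hsv[...,0]<45)&(hsv[...,1]>120);v=np.where(g.sum(0)>100)[0];print(n,xs[v[[0,-1]]]*1e3)
    for f in(.1,.2,.3,.4,.5,.6,.7,.8,.9):
      j=int(v[0]+f*(v[-1]-v[0]));q=hsv[:,j-3:j+4].mean(1)
      V=cv2.GaussianBlur(q[:,2:3],(1,9),0)[:,0];pk,_=find_peaks(-V,prominence=25)
      print(f,"min",(ys[pk]*1e3).round(2),V[pk].round(),"white",gr(ys,np.where((q[:,1]<110)&(q[:,2]>140))[0]))
E
```

```text
raw4 [-44.7 -33.5]
0.1 min [10.  -6.8] [37. 29.] white []
0.2 min [-7.1] [38.] white [(12.1, 3.9)]
0.3 min [-7.3] [40.] white [(12.7, 2.8)]
0.4 min [-7.4] [42.] white [(13.0, 2.4)]
0.5 min [-7.5] [46.] white [(13.1, 2.1)]
0.6 min [-7.4] [48.] white [(13.0, 2.3)]
0.7 min [-7.4] [42.] white [(12.8, 2.9)]
0.8 min [-7.] [41.] white [(12.0, 3.6)]
0.9 min [10.1 -6.8] [45. 37.] white []
w5 [-48.1 -36.5]
0.1 min [ 7.1 -9.7] [37. 34.] white []
0.2 min [ 7.3  0.6 -9.6] [ 50. 108.  40.] white []
0.3 min [ 7.7 -9.5] [120.  31.] white [(9.1, 8.5), (6.5, 3.4)]
0.4 min [-9.6] [45.] white [(10.3, 0.8)]
0.5 min [ 0.7 -9.6] [182.  64.] white [(10.9, 0.3)]
0.6 min [-9.3] [63.] white [(11.2, 0.2)]
0.7 min [-9.4] [62.] white [(11.0, 0.3)]
0.8 min [-9.4] [44.] white [(10.8, 0.4)]
0.9 min [-9.5] [36.] white [(10.0, 1.3)]
```

The independent checks agree: the initial offset was about 6.7–6.8 mm and the turn made 6.6 mm, leaving about +0.1 mm. I'll make one small nudge, let it settle and check.

```bash
python3 -m handwheel '[[[0,0,0],[0,0,0.3],1],[[0,0,0],[0,0,0],1],[[0,0,0],[0,0,0],1],[[0,0,0],[0,0,0],1],[[0,0,0],[0,0,0],1],[[0,0,0],[0,0,0],1],[[0,0,0],[0,0,0],1],[[0,0,0],[0,0,0],1],[[0,0,0],[0,0,0],1],[[0,0,0],[0,0,0],1],[[0,0,0],[0,0,0],1],[[0,0,0],[0,0,0],1],[[0,0,0],[0,0,0],1],[[0,0,0],[0,0,0],1],[[0,0,0],[0,0,0],1],[[0,0,0],[0,0,0],1]]'
python3 meas.py 8; python3 -c "
from h import *
cv2.imwrite('pics/scene9.png',vision.get_image('scene'))"
```

```text
clock: 27.82
position: [0.5299, -0.2, 0.097]
ee_rot: [0.001, 0.868, 0.496, 0.001]
contact_force: [0.8, -1.4, 4.8]
width: 0.0356
gripper_force: 50.0
t 27.88 pos [ 0.5299 -0.2001  0.097 ] yaw 1.0389 tilt [ 0.002 -0.001 -1.   ] turn -0.68 shift [ 1.2 -0.5  1. ] F [ 0.7 -1.1  4.8] w 0.0355 g 50.0 q [-0.48  0.37  1.73  0.    1.04  0.05]
vial [-44.4 -33.3] edge 10.30000000000006
0.15 edge 8.8 dark [(20.0, 8.6), (-7.0, -8.3)] white [(4.5, -3.0)]
0.3 edge 8.6 dark [(20.0, 8.5), (-6.9, -8.0)] white [(6.0, -4.2)]
0.4 edge 8.5 dark [(20.0, 8.4), (-6.8, -7.9)] white [(6.4, -4.4)]
0.5 edge 8.4 dark [(20.0, 8.3), (-6.9, -7.9)] white [(6.5, -4.4)]
0.6 edge 8.2 dark [(20.0, 8.2), (-6.7, -7.9)] white [(6.2, -4.3)]
0.7 edge 8.1 dark [(20.0, 8.0), (-6.8, -8.0)] white [(5.7, -4.0)]
0.85 edge 7.9 dark [(20.0, 7.8), (-7.0, -8.2)] white [(2.8, 0.9), (0.4, -1.8)]
```

View pics/scene9.png

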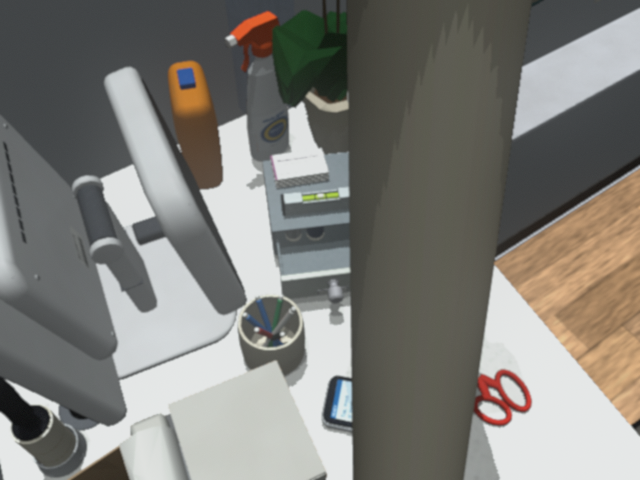

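The level lies across the top, with its vial at (320,196), and the pot is where it was. The bubble's middle is at 1.0 mm, within 0.1 mm of the midpoint between the lines, and the knob is held at 50 N.

```bash
python3 -c "
from rig import manip
print(manip.sign_off())"
```

```text
the job is handed in; nothing more can be done
None
```

The job is handed in at about 28 s: the spirit level lies flat across the top of the unit, the bubble measures within about 0.1 mm of midway between the lines (only the lower line was in view at the end), and the fingers are still closed on the knob at 50 N; the drawer was left open, and the pen pot and tape measure were not touched.

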